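# Weigh the seeded loaf and show its base to the camera

## Robot

A 6-joint arm with a two-finger parallel gripper is mounted at the origin on the work surface. World frame = base frame: x ahead of the robot, y to its left, z up, the work surface at z = 0. Lengths are in m, angles in rad, forces in N, time in s.
With the tool pointing down it reaches from about 0.35 to 0.975 m from the base axis. Payload 4.9 kg.
Tool frame: the origin (TCP) lies at the very end of the fingers, on their centre line; the grasp point (between the pads) lies 19 mm behind it (ctrl.grip_point_offset is the distance from the TCP to the grasp point, in m); z points along the fingers, y is the line along which they close (so a half turn about z gives the same grasp; the last joint's range is limited). The gripper opens to 85 mm and grips with 20 to 120 N. Pads are 22 mm wide; open, the fingers measure 114 mm over their backs; the gripper's body (76 mm by 85 mm) begins 54 mm behind the grasp point. The pads swing forward as they close: fully open they stand 13 mm farther back than shut.
Start: joints at [-1.3, 0.053, 1.613, -0, 1.476, -0.119], TCP at [0.237, -0.578, 0.231] pointing down, gripper open.
Joint ranges: [-3.01, 3.01], [-1.01, 2.22], [0.06, 2.58], [-1.02, 4.17], [0.09, 2.62], [-3.14, 3.14]. Speed limits (rad/s): [2.57, 2.57, 3.14, 3.14, 3.14, 3.14].

## Interface

Orientations are given as a rotation vector (axis times angle).
In Python, from station import ctrl gives the robot as it stands.
- The arm moves only by the tool send_rows, never from a script. Its argument "rows" is a list of rows, each a list of 3 entries, a list of its own where there are three numbers: the finger opening in cm, from 0 to 8.54, then the shift along the tool's x, y, z in cm, then the turn about the tool's z in degrees. A call has 1 to 10 rows; each row shifts and turns the commanded pose from where the row before left it, along the tool's axes as they then stand; what a row does not reach is not made up. A row lasts 1/8 s, in which the tool goes at most 62.5 mm and 10.7 degrees, less where a joint would pass 70% of its speed; a pose out of reach is approached as far as the arm can. A call with a gripper value outside its range is refused whole. The fingers move at their own pace and stop on an object; "newtons" is the grip in N (left out, the last holds). Time passes only in rows, so rows that do not move let the fingers close. It gives the time, the measured TCP pose, the force, the opening and the grip force at its end, in the units of the state.
- ctrl.get_obs(): the state, without advancing time (a new reading comes with each control period).
- ctrl.get_image(name): name is "scene" or "top" or "wrist"; returns a dict with "frame" (480x640x3 uint8, red, green, blue), "range_z" (480x640 float32, m along the optical axis (not along the pixel's ray), 0 where there is no reading), "fx", "fy", "cx", "cy" (pixels), "cam_to_world" (4x4, takes a point from camera to world coordinates). Camera axes: x right, y down, z forward; pixel columns grow to the right and rows downward; lengths in m; the calibration is good to about 2 mm. A picture is of the moment at which its call begins.
- ctrl.finish_job(): hands the job in; it is judged then, once.
The state is a dict: "t": time; "q": joint angles; "dq": joint speeds; "effort": joint torques, N m; "tool_pos": TCP position; "tool_rot": TCP orientation; "contact_force": force on the tool from outside, world axes, zero at the start; "wrist_torque": the same for the moment, N m; "opening": finger opening in m; "grip_force": force on a finger pad.
Only numpy, scipy, OpenCV 4.12 (cv2) and the standard library are available. Lean on these libraries where they do the work, as an engineer would, in place of code of your own. Each camera call takes 0.05 s, during which the arm holds its last target. There are 200 camera calls.

## Task

Let the two loaves trade places: set the plain golden loaf that is on the kitchen scale flat on the free part of the wire cooling rack, then stand the seeded loaf from the rack on the scale and leave it there untouched for two seconds so that its weight can be read. Then take the seeded loaf up again and hold it in the air for the camera on the little tripod, its flat base squarely facing the lens, centred in front of it about 20 cm away, with the loaf's long side level; finish while still holding it there. Set the loaves down rather than dropping them, and leave the slashed rye loaf, the jar with the red band and the glass jug where they are.

Things in the scene. Friction and masses are not known exactly. Their poses are not given: they have to be found in the camera images.
- seeded_loaf: Seeded mini tin loaf: dark brown, pale seeds on its crown. 118 mm long, 56 wide, 66 high, 0.2 to 0.4 kg, firm. Straight sides up to 48 mm, round crown above; grip across the width. Origin: centre of its flat base; x along its length, y across, z up out of the crown. Starts on the rack, in the middle or at its -y end (the rye loaf has the other of these places).
- plain_loaf: Plain mini tin loaf: golden crust with one pale lengthwise split on its crown. Size, weight and axes as the seeded loaf. Starts on the kitchen scale.
- rye_loaf: Rye mini tin loaf: reddish brown crust with three pale slashes across its crown, no seeds. Size and axes as the seeded loaf. Lies on the cooling rack; a bystander.
- rack: Wire cooling rack of bright steel, fixed, 240 mm (x) by 420 mm (y), to the robot's left or right, the scale on the other side. Loaves rest on its wires 30 mm above the table. Origin: on the table under its centre, z up. Room for three loaves lying along x, at y = -130, 0 and +130 mm; the place at +130 mm is free at the start.
- scale: Flat white digital kitchen scale, fixed, 200 mm (x) by 180 mm (y); steel platform 150 mm (x) by 170 mm (y), its top 36 mm above the table, its centre at x = +22 mm, y = 0. Dark display on the -x side, towards the robot. Origin: on the table under its centre, z up. The platform does not sink noticeably.
- camera: Black camera on a mini tripod, fixed, lens (orange ring) facing the robot side and 50 degrees up. Origin: centre of the lens front, 115 mm above the table; z out along the line of sight, y level. Show the loaf with its base's centre on this z axis, 200 mm out (about 270 mm above the table), its z along the camera's z (base to the lens, so tilted 40 degrees), its length along the camera's y, either way round.
- jar_red: Closed glass jar of pale starter with a red band and a steel lid, 90 mm across, 156 mm high. Origin: centre of its underside. A bystander.
- jug: Glass jug with one handle, 120 mm across, 190 mm high. Origin: centre of its underside. A bystander.
There are look-alikes about, which are no part of the job. What is shaped like the plain_loaf but turquoise is not meant.

How it is judged:
By the outcome, as a careful person would: the job done as asked, in the order asked, and still so for the second after the job is handed in, while the arm keeps its last pose, push and grip.
It also fails if it takes over 64 s, if anything falls off the work surface, if the arm or the gripper's body presses on something with over 40 N, if the wrist force passes 120 N, or if a joint passes its speed limit or range.

## Working session

There is one attempt and no reset: what is moved stays moved. The work goes in short steps, Python scripts to look and compute and a tool call to move; the robot and the scene stay as the last step left them, time stands still between calls to the robot, and variables do not carry over. Pictures are saved under pics/ and viewed, at most 10 in all, crops included, and the job is handed in when it is done.

Besides the shell and the picture viewer there is one more tool, called after "Call:" as name(argument=value, ...), one argument or row to a line, values as JSON. send_rows: Moves the arm, as the interface text tells. Its arguments: {"type":"object","properties":{"rows":{"type":"array","items":{"type":"array"}},"newtons":{"type":"number"}},"required":["rows"]}

```bash
ls; mkdir -p pics
python3 - <<'E'
from station import ctrl
import cv2,numpy as np
print(ctrl.get_obs(), ctrl.grip_point_offset)
for n in ("scene","top"):
    d=ctrl.get_image(n); cv2.imwrite(f"pics/{n}0.png",d["frame"][:,:,::-1])
    np.savez(f"pics/{n}0.npz",**d)
    print(n,d["fx"],d["fy"],d["cx"],d["cy"],d["cam_to_world"].round(4).tolist())
E
```

```text
pics
{'t': 0.0, 'q': array([-1.29998388e+00,  5.33609771e-02,  1.61428016e+00,  2.75634989e-05,
        1.47600511e+00, -1.19002219e-01]), 'dq': array([-1.33076815e-03, -4.62594972e-04, -2.68868050e-04,  2.21562599e-04,
        2.83948028e-05,  2.65422450e-03]), 'effort': array([-2.14123042e-04, -3.93693602e+01, -3.70172632e+01, -2.65022763e-04,
        6.94878850e-03,  1.24062151e-05]), 'tool_pos': array([ 0.23735047, -0.57751026,  0.23006873]), 'tool_rot': array([-3.08009839e+00, -6.08048871e-01,  2.01512787e-04]), 'contact_force': array([-1.09124021, -0.72062347, -0.53368292]), 'wrist_torque': array([ 0.05440263, -0.00783893,  0.03232592]), 'grip_force': 0.0, 'opening': 0.08516683376274532} 0.0187
scene 559.2318877259946 559.2318877259946 314.59725188285876 228.5819783168431 [[0.8045, 0.47, -0.3633, 1.0156], [0.5938, -0.6511, 0.4727, -0.5704], [-0.0143, -0.596, -0.8028, 0.9368], [0.0, 0.0, 0.0, 1.0]]
top 435.7447362651421 435.7447362651421 317.9207780353021 237.6492208414595 [[-0.0155, -0.9913, 0.1307, 0.5052], [-0.9995, 0.0116, -0.0305, -0.0617], [0.0287, -0.1311, -0.991, 0.9011], [0.0, 0.0, 0.0, 1.0]]
```

View pics/top0.png

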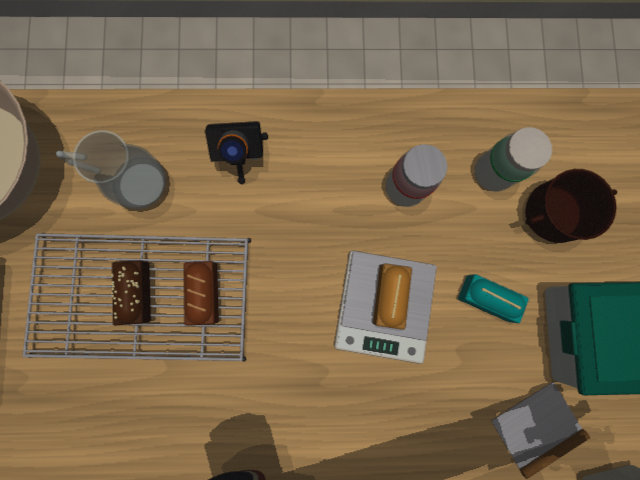

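View pics/scene0.png

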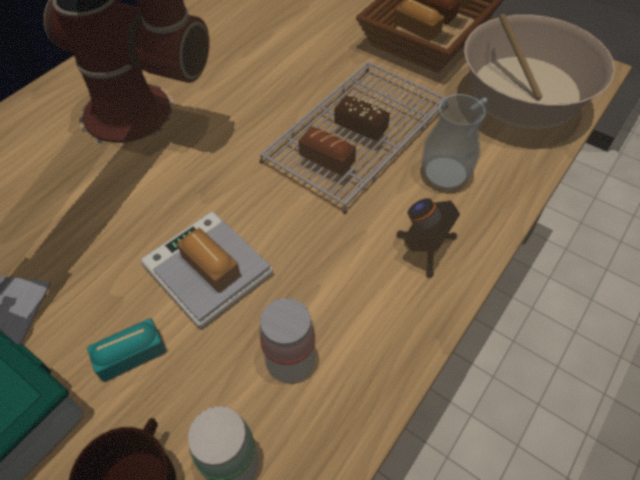

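The top view shows the seeded loaf at (130,293), rye at (201,293), and the free rack place at the left, around x=60. The plain loaf is on the scale at (395,297), with the tripod lens near (233,148). The scene view shows the lens ring at (424,212).

```bash
cat > h.py <<'E'
import numpy as np, cv2
def load(n): return dict(np.load(n))
def cloud(d):
    v,u=np.mgrid[0:480,0:640]; z=d["range_z"]
    P=np.stack([(u-d["cx"])/d["fx"]*z,(v-d["cy"])/d["fy"]*z,z],-1)
    T=d["cam_to_world"]; return P@T[:3,:3].T+T[:3,3]
def onz(d,u,v,h):
    T=d["cam_to_world"]; r=T[:3,:3]@[(u-d["cx"])/d["fx"],(v-d["cy"])/d["fy"],1]
    return T[:3,3]+r*(h-T[2,3])/r[2]
E
python3 - <<'E'
from h import *
d=load("pics/top0.npz"); W=cloud(d); s=load("pics/scene0.npz"); S=cloud(s)
def rect(W,box,lo,hi):
    u0,v0,u1,v1=box; P=W[v0:v1,u0:u1].reshape(-1,3); P=P[(P[:,2]>lo)&(P[:,2]<hi)]
    r=cv2.minAreaRect((P[:,:2]*1000).astype(np.float32)); return np.round(r[0],1),np.round(r[1],1),round(r[2],1),len(P),P[:,2].max().round(4)
for n,b,lo in (("seed",(100,250,160,335),.06),("rye",(170,250,225,335),.06),("plain",(360,255,425,340),.065),("jar",(380,140,450,210),.13),("jug",(55,125,135,185),.15)):
    print(n,rect(W,b,lo,.3))
print("rack corners",[onz(d,u,v,.03).round(4)[:2].tolist() for u,v in ((38,235),(248,240),(244,360),(25,355))])
print("scale corners",[onz(d,u,v,.034).round(4)[:2].tolist() for u,v in ((350,252),(436,264),(424,361),(336,349))])
P=W[110:190,195:275].reshape(-1,3);P=P[P[:,2]>.08]; print("cam body",rect(W,(195,110,275,190),.08,.3))
f=d["frame"].astype(int); 
for nm,dd,C,b in (("top",d,W,(195,110,275,190)),("scene",s,S,(390,185,470,260))):
    u0,v0,u1,v1=b; g=dd["frame"][v0:v1,u0:u1].astype(int); c=C[v0:v1,u0:u1]
    m=(g[...,0]>g[...,2]+40)&(c[...,2]>.08); print(nm,m.sum(),np.argwhere(m).mean(0)[::-1]+[u0,v0],c[m].mean(0),c[m].min(0),c[m].max(0))
a=cv2.resize(d["frame"][110:190,195:275],(400,400),interpolation=2);b=cv2.resize(s["frame"][185:265,390:470],(400,400),interpolation=2)
cv2.imwrite("pics/camcrop.png",np.hstack([a,b])[:,:,::-1])
E
```

```text
seed (array([516.7, 270. ]), array([118.1,  57.3]), 3.7, 2112, np.float64(0.1003))
rye (array([513.7, 138.2]), array([118.2,  56.9]), 1.5, 1997, np.float64(0.1009))
plain (array([ 502.1, -226.9]), array([ 57.2, 118. ]), 80.9, 1950, np.float64(0.106))
jar (array([ 731.3, -276.2]), array([77.5, 78.4]), 25.2, 1660, np.float64(0.1599))
jug (array([734.9, 292.6]), array([ 91.5, 124.2]), 20.6, 1717, np.float64(0.1932))
rack corners [[0.6319, 0.4664], [0.617, 0.0519], [0.3829, 0.0584], [0.4004, 0.4752]]
scale corners [[0.5898, -0.1522], [0.5634, -0.3247], [0.3747, -0.2914], [0.4008, -0.1202]]
cam body (array([798.6,  74. ]), array([ 86.6, 104.1]), 2.7, 1834, np.float64(0.1309))
top 137 [231.83211679 140.37956204] [0.76158504 0.05963486 0.21026999] [ 0.50520881 -0.06168228  0.08035192] [0.84289688 0.12649239 0.90105106]
scene 141 [429.91489362 212.14893617] [0.8072845  0.03119658 0.16461869] [ 0.75213912 -0.57044487  0.08285373] [1.01556061 0.12498056 0.93684124]
```

View pics/camcrop.png

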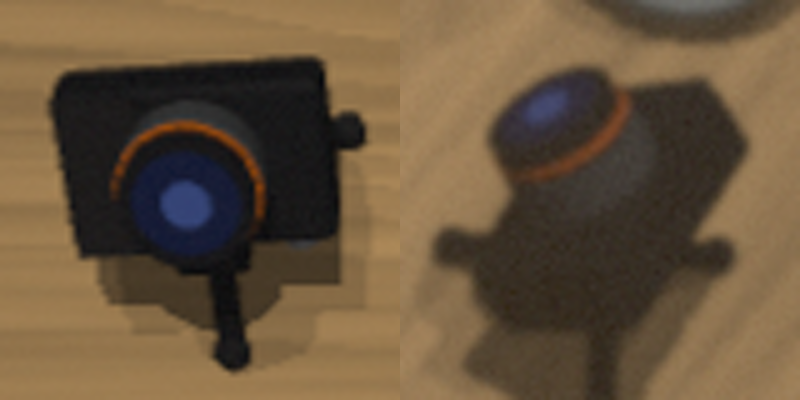

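The crop shows the lens disc centred at top (232.4,151) and scene (420,208). The body's upper edge is level and nearly along world y, so I'll fit the body face plane and triangulate the lens.

Run:
```python
from h import *
d=load("pics/top0.npz"); W=cloud(d); s=load("pics/scene0.npz"); S=cloud(s)
print("lens h=.115:",onz(d,232.4,151,.115).round(4),onz(s,420,208,.115).round(4))
def rng(us,vs): return W[vs[0]:vs[1],us[0]:us[1]].reshape(-1,3)
def plane(P):
    P=P[(P[:,2]>.03)&(P[:,2]<.3)]
    for _ in range(6):
        c=P.mean(0); n=np.linalg.svd(P-c)[2][2]; r=(P-c)@n; k=abs(r-np.median(r))<2.5*np.median(abs(r))+1e-4
        P=P[k]
    n*=np.sign(n[2]); return n.round(3),c.round(4),r.std().round(5),len(P),"elev",np.degrees(np.arcsin(n[2])).round(1),"az",np.degrees(np.arctan2(n[1],n[0])).round(1)
print("face", plane(np.vstack([rng((249,259),(127,155)),rng((209,216),(132,158))])))
print("lens disc", plane(rng((225,240),(144,158))), plane(S[200:216,412:428].reshape(-1,3)))
e=[onz(d,195+u/5,110+v/5,.125) for u,v in ((75,73),(312,60))]; t=e[0]-e[1]; print("edge az",np.degrees(np.arctan2(-t[0],t[1])),e)
a,b=[onz(d,195+u/5,110+v/5,.09) for u,v in ((82,255),(330,238))]; t=a-b; print("lower edge",np.degrees(np.arctan2(-t[0],t[1])))
# loaf top heights
for n,(u,v) in dict(seed=(130,293),rye=(201,293),plain=(395,297)).items(): print(n,np.median(W[v-3:v+4,u-3:u+4,2]))
print("table",np.median(W[380:420,100:200,2]))
```

```text
lens h=.115: [0.7732 0.0706 0.115 ] [0.7754 0.0679 0.115 ]
face (array([-0.646, -0.098,  0.757]), array([0.7986, 0.0662, 0.0913]), np.float64(0.00111), 412, 'elev', np.float64(49.2), 'az', np.float64(-171.4))
lens disc (array([-0.647, -0.038,  0.762]), array([0.7741, 0.0714, 0.115 ]), np.float64(0.00098), 190, 'elev', np.float64(49.6), 'az', np.float64(-176.6)) (array([-0.629, -0.046,  0.776]), array([0.7742, 0.0676, 0.1171]), np.float64(0.00089), 181, 'elev', np.float64(50.9), 'az', np.float64(-175.8))
edge az 3.0848578907588484 [array([0.82053643, 0.1106014 , 0.125     ]), array([0.82523753, 0.02337113, 0.125     ])]
lower edge 3.7141089312319515
seed 0.09219263866569571
rye 0.09410920594437688
plain 0.1019983878830737
table -0.00010983533934799672
```

The only orientation control is a turn about the tool's z, so the final tilt will have to come from the reach limits. I'll do that last, once everything else is placed. First, align with the plain loaf.

```bash
cat > go.py <<'E'
# python3 go.py x y z az : shift in tool axes (cm) and turn (deg) to bring TCP there with tool x at azimuth az
import sys,numpy as np
from scipy.spatial.transform import Rotation as R
from station import ctrl
o=ctrl.get_obs(); M=R.from_rotvec(o["tool_rot"]).as_matrix()
print("t",o["t"],"tcp",o["tool_pos"].round(4),"q",o["q"].round(3),"open",o["opening"].round(4),"F",o["contact_force"].round(1),"grip",round(o["grip_force"],1))
print("tool z",M[:,2].round(3),"x az",np.degrees(np.arctan2(M[1,0],M[0,0])).round(2))
if len(sys.argv)>3:
    t=np.array([float(a) for a in sys.argv[1:4]]); print("shift cm",(100*M.T@(t-o["tool_pos"])).round(2))
if len(sys.argv)>4: print("turn",(np.degrees(np.arctan2(M[1,0],M[0,0]))-float(sys.argv[4])+180)%360-180)
E
echo ok
```

```text
ok
```

Call:
send_rows(
  rows=[
    [8.54, [0, 0, 0], 10.4],
    [8.54, [0, 0, 0], 10.4],
    [8.54, [0, 0, 0], 10.4],
  ],
  newtons=40,
)

```text
t: 0.48
tool_pos: [0.2374, -0.5777, 0.2305]
tool_rot: [-3.13, 0.252, 0.001]
contact_force: [1.1, -0.0, -0.0]
opening: 0.0852
grip_force: 0.0
```

```bash
python3 go.py .502 -.227 .20 -9.1
```

```text
Traceback (most recent call last):
  File "go.py", line 6, in <module>
    print("t",o["t"],"tcp",o["tool_pos"].round(4),"q",o["q"].round(3),"open",o["opening"].round(4),"F",o["contact_force"].round(1),"grip",round(o["grip_force"],1))
                                                                             ^^^^^^^^^^^^^^^^^^
AttributeError: 'float' object has no attribute 'round'
```

```bash
sed -i 's/o\["opening"\].round(4)/round(o["opening"],4)/' go.py; python3 go.py .502 -.227 .20 -9.1
```

```text
t 0.475 tcp [ 0.2374 -0.5777  0.2305] q [-1.3    0.053  1.614  0.     1.476  0.432] open 0.0852 F [ 1.1 -0.  -0. ] grip 0.0
tool z [-0.     0.001 -1.   ] x az -9.21
shift cm [ 20.51 -38.85   3.09]
turn -0.10905152652921402
```

Call:
send_rows(
  rows=[
    [8.54, [2.56, -4.86, 0.4], 0],
    [8.54, [2.56, -4.86, 0.4], 0],
    [8.54, [2.56, -4.86, 0.4], 0],
    [8.54, [2.56, -4.86, 0.4], 0],
    [8.54, [2.56, -4.86, 0.4], 0],
    [8.54, [2.56, -4.86, 0.4], 0],
    [8.54, [2.56, -4.86, 0.4], 0],
    [8.54, [2.56, -4.86, 0.3], 0],
    [8.54, [0, 0, 0], 0],
    [8.54, [0, 0, 0], 0],
  ],
)

```text
t: 1.72
tool_pos: [0.4994, -0.2256, 0.1999]
tool_rot: [3.132, -0.242, -0.001]
contact_force: [-0.3, 0.3, 0.3]
opening: 0.0854
grip_force: 0.0
```

```bash
python3 go.py .502 -.227 .046 -9.1
python3 - <<'E'
from station import ctrl
import cv2,numpy as np
d=ctrl.get_image("wrist"); cv2.imwrite("pics/w1.png",d["frame"][:,:,::-1])
E
```

```text
t 1.725 tcp [ 0.4994 -0.2256  0.1999] q [-5.600e-01 -1.090e-01  1.825e+00 -1.000e-03  1.427e+00  1.165e+00] open 0.0854 F [-0.3  0.3  0.3] grip 0.0
tool z [-0.001 -0.    -1.   ] x az -8.84
shift cm [ 0.29  0.09 15.39]
turn 0.25792763427961063
```

View pics/w1.png

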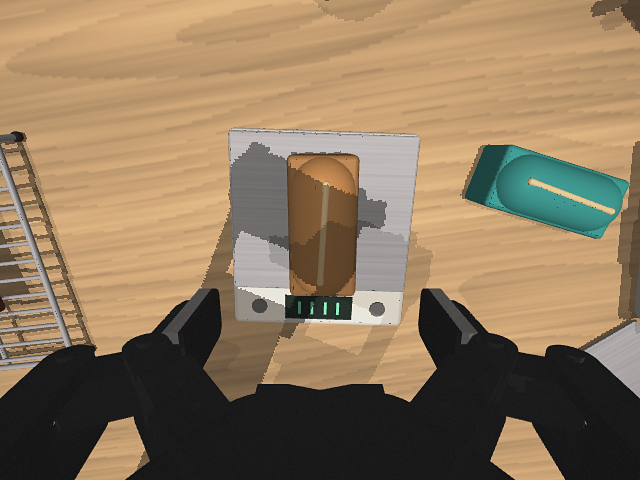

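The wrist view shows the plain loaf upright at column 323, centred between the fingers (columns 218 and 422). I'll descend, grip and lift.

Call:
send_rows(
  rows=[
    [8.54, [0.3, 0.1, 4], 0],
    [8.54, [0, 0, 4], 0],
    [8.54, [0, 0, 4], 0],
    [8.54, [0, 0, 2.4], 0],
    [8.54, [0, 0, 1], 0],
    [5, [0, 0, 0], 0],
    [5, [0, 0, 0], 0],
    [5, [0, 0, 0], 0],
    [5, [0, 0, 0], 0],
    [5, [0, 0, 0], 0],
  ],
  newtons=40,
)

```text
t: 3.02
tool_pos: [0.5035, -0.2279, 0.0479]
tool_rot: [3.13, -0.243, 0.003]
contact_force: [-0.6, -2.1, 6.0]
opening: 0.0554
grip_force: 46.0
```

Call:
send_rows(
  rows=[
    [5, [0, 0, 0], 0],
    [5, [0, 0, -1], 0],
    [5, [0, 0, -2], 0],
    [5, [0, 0, -4], 0],
    [5, [0, 0, -5], 0],
    [5, [0, 0, -5], 0],
    [5, [0, 0, -3], 0],
    [5, [0, 0, 0], 0],
  ],
)

```text
t: 4.03
tool_pos: [0.5039, -0.2275, 0.2504]
tool_rot: [3.129, -0.242, 0.01]
contact_force: [-0.0, 0.2, -3.5]
opening: 0.0557
grip_force: 45.1
```

```bash
python3 go.py .515 .395 .245 -2.2
```

```text
t 4.025 tcp [ 0.5039 -0.2275  0.2504] q [-0.559 -0.135  1.763  0.     1.506  1.166] open 0.0557 F [-0.   0.2 -3.5] grip 45.1
tool z [ 0.006 -0.003 -1.   ] x az -8.85
shift cm [ -8.48 -61.68   0.33]
turn -6.64792895657996
```

Call:
send_rows(
  rows=[
    [5, [0, 0, 0], -6.6],
    [5, [-0.08, -4, 0], 0],
    [5, [-0.12, -5.8, 0], 0],
    [5, [-0.12, -5.8, 0], 0],
    [5, [-0.12, -5.8, 0], 0],
    [5, [-0.12, -5.8, 0], 0],
    [5, [-0.12, -5.8, 0], 0],
    [5, [-0.12, -5.8, 0], 0],
    [5, [-0.12, -5.8, 0], 0],
    [5, [-0.12, -5.8, 0], 0],
  ],
)

```text
t: 5.28
tool_pos: [0.5105, 0.2786, 0.2435]
tool_rot: [3.139, -0.061, -0.006]
contact_force: [1.3, -0.2, -3.5]
opening: 0.0551
grip_force: 45.0
```

Call:
send_rows(
  rows=[
    [5, [-0.12, -5.8, 0], 0],
    [5, [-0.08, -4, 0], 0],
    [5, [0, -2, 0], 0],
    [5, [0, 0, 0], 0],
    [5, [0, 0, 0], 0],
  ],
)

```text
t: 5.9
tool_pos: [0.5147, 0.3938, 0.2454]
tool_rot: [3.139, -0.064, -0.002]
contact_force: [0.1, 0.1, -3.7]
opening: 0.0553
grip_force: 45.1
```

```bash
python3 go.py .515 .395 .043 -2.2
python3 - <<'E'
from station import ctrl
import cv2,numpy as np
from h import *
d=ctrl.get_image("wrist"); cv2.imwrite("pics/w2.png",d["frame"][:,:,::-1]); np.savez("pics/w2.npz",**d)
E
```

```text
t 5.9 tcp [0.5147 0.3938 0.2454] q [ 5.390e-01  1.000e-01  1.540e+00 -1.000e-03  1.504e+00  2.150e+00] open 0.0553 F [ 0.1  0.1 -3.7] grip 45.1
tool z [-0.001 -0.001 -1.   ] x az -2.32
shift cm [ 0.05 -0.15 20.24]
turn -0.11903664933561231
```

View pics/w2.png

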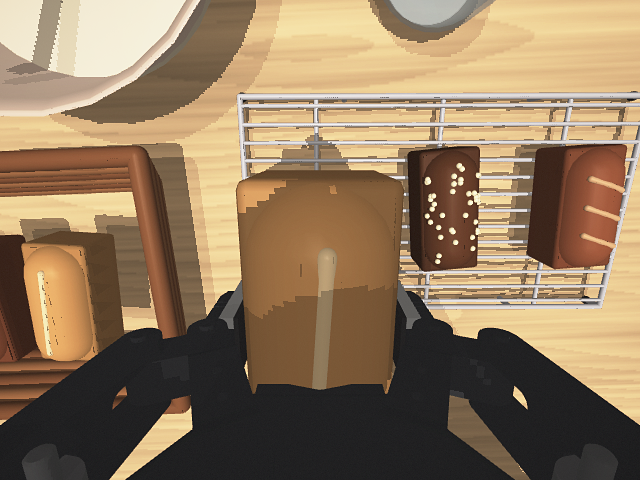

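The wrist view shows the plain loaf held straight. The rack's +y edge is at column 240, seeded loaf at (445,208), rye at (580,205), and a basket wall near column 160. I'll check the basket clearance and refine the seeded pose.

Run:
```python
from h import *
d=load("pics/w2.npz"); W=cloud(d)
b=W[150:400,100:190].reshape(-1,3); b=b[(b[:,2]>.03)&(b[:,2]<.2)]; print("basket y min",np.percentile(b[:,1],[1,5]),"z max",b[:,2].max(), b.shape)
def rect(u0,v0,u1,v1,lo):
    P=W[v0:v1,u0:u1].reshape(-1,3);P=P[(P[:,2]>lo)&(P[:,2]<.12)];print(cv2.minAreaRect((P[:,:2]*1000).astype(np.float32)),P[:,2].max())
rect(403,140,500,280,.05); rect(500,140,640,280,.05)
print([onz(d,u,v,.03).round(4)[:2] for u,v in ((241,97),(244,175),(436,135),(437,305),(318,130))])
```

```text
basket y min [0.54139798 0.54191877] z max 0.10523195459836593 (8308, 3)
((516.6072998046875, 270.6484375), (117.5982437133789, 55.715553283691406), 3.59855580329895) 0.10012539630536843
((513.9036254882812, 139.2035675048828), (117.31434631347656, 57.3576774597168), 1.9859812259674072) 0.09785306656669313
[array([0.6325, 0.4679]), array([0.5557, 0.4726]), array([0.5882, 0.2711]), array([0.3953, 0.2597]), array([0.598 , 0.3922])]
```

Call:
send_rows(
  rows=[
    [5, [0, -0.2, 4], 0],
    [5, [0, 0, 5], 0],
    [5, [0, 0, 5], 0],
    [5, [0, 0, 3], 0],
    [5, [0, 0, 1.5], 0],
    [5, [0, 0, 0.8], 0],
    [5, [0, 0, 0.4], 0],
    [5, [0, 0, 0.3], 0],
    [5, [0, 0, 0.2], 0],
    [5, [0, 0, 0], 0],
  ],
)

```text
t: 7.2
tool_pos: [0.515, 0.3972, 0.0446]
tool_rot: [-3.141, 0.062, -0.001]
contact_force: [0.5, 0.1, -3.0]
opening: 0.0553
grip_force: 44.9
```

```bash
python3 go.py .515 .397 .042 -2.2
```

```text
t 7.2 tcp [0.515  0.3972 0.0446] q [0.543 0.285 1.681 0.    1.175 2.153] open 0.0553 F [ 0.5  0.1 -3. ] grip 44.9
tool z [ 0.  0. -1.] x az -2.26
shift cm [0.   0.02 0.26]
turn -0.060763753412885535
```

Call:
send_rows(
  rows=[
    [5, [0, 0, 0.2], 0],
    [5, [0, 0, 0.1], 0],
    [5, [0, 0, 0], 0],
  ],
)

```text
t: 7.58
tool_pos: [0.515, 0.3972, 0.042]
tool_rot: [-3.141, 0.062, -0.0]
contact_force: [-2.1, -0.3, 0.5]
opening: 0.0553
grip_force: 45.5
```

The force swing shows the loaf has touched down, so I'll release it and rise.

Call:
send_rows(
  rows=[
    [6.2, [0, 0, 0], 0],
    [8.0, [0, 0, 0], 0],
    [8.0, [0, 0, 0], 0],
    [8.0, [0, 0, -2], 0],
    [8.0, [0, 0, -4], 0],
    [8.54, [0, 0, -5], 0],
    [8.54, [0, 0, -3], -5.9],
    [8.54, [0, 0, 0], 0],
  ],
)

```text
t: 8.57
tool_pos: [0.5171, 0.3984, 0.1873]
tool_rot: [-3.135, -0.099, -0.013]
contact_force: [-0.2, 0.5, -0.5]
opening: 0.0852
grip_force: 0.0
```

```bash
python3 go.py .5167 .2703 .042 3.6
```

```text
t 8.575 tcp [0.5171 0.3984 0.1873] q [0.543 0.14  1.594 0.    1.398 2.05 ] open 0.0852 F [-0.2  0.5 -0.5] grip 0.0
tool z [ 0.008  0.005 -1.   ] x az 3.61
shift cm [-0.96 12.84 14.47]
turn 0.005170417304299235
```

Call:
send_rows(
  rows=[
    [8.54, [-0.3, 4, 0], 0],
    [8.54, [-0.3, 4.8, 0], 0],
    [8.54, [-0.2, 3, 0], 0],
    [8.54, [0, 0.9, 0], 0],
    [8.54, [0, 0, 2], 0],
    [8.54, [0, 0, 0], 0],
    [8.54, [0, 0, 0], 0],
  ],
)

```text
t: 9.45
tool_pos: [0.5145, 0.2705, 0.1604]
tool_rot: [3.14, 0.101, -0.002]
contact_force: [0.3, -0.1, 0.3]
opening: 0.0851
grip_force: 0.0
```

```bash
python3 go.py .5167 .2703 .042 3.6;python3 - <<'E'
from station import ctrl
from h import *
d=ctrl.get_image("wrist"); cv2.imwrite("pics/w3.png",d["frame"][:,:,::-1])
E
```

```text
t 9.45 tcp [0.5145 0.2705 0.1604] q [0.356 0.004 1.783 0.    1.356 1.862] open 0.0851 F [ 0.3 -0.1  0.3] grip 0.0
tool z [-0.001 -0.    -1.   ] x az 3.69
shift cm [ 0.24  0.03 11.84]
turn 0.09157809779424042
```

View pics/w3.png

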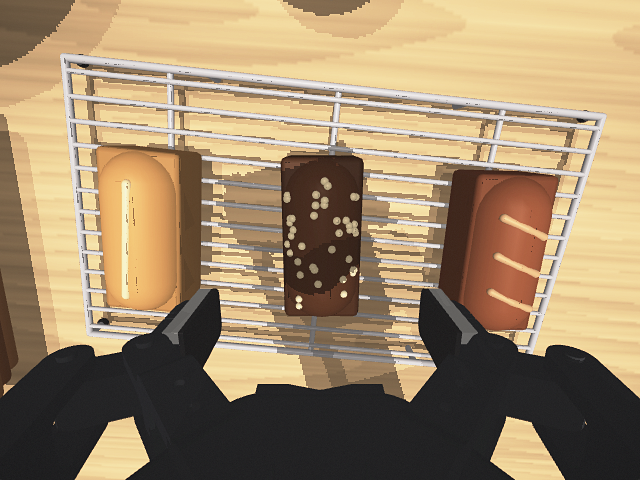

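The plain loaf is flat on the rack at column 140. The seeded loaf is centred between the fingers at column 322, with clear gaps on both sides. Next: descend, grip, lift.

Call:
send_rows(
  rows=[
    [8.54, [0.2, 0, 3], 0],
    [8.54, [0, 0, 4], 0],
    [8.54, [0, 0, 3], 0],
    [8.54, [0, 0, 1.8], 0],
    [5, [0, 0, 0], 0],
    [5, [0, 0, 0], 0],
    [5, [0, 0, 0], 0],
    [5, [0, 0, 0], 0],
    [5, [0, 0, 0], 0],
  ],
  newtons=45,
)

```text
t: 10.62
tool_pos: [0.5179, 0.2704, 0.0448]
tool_rot: [-3.139, -0.1, -0.004]
contact_force: [0.1, -0.6, 4.8]
opening: 0.0555
grip_force: 49.4
```

Call:
send_rows(
  rows=[
    [5, [0, 0, 0], 0],
    [5, [0, 0, -1], 0],
    [5, [0, 0, -2], 0],
    [5, [0, 0, -4], 0],
    [5, [0, 0, -5], 0],
    [5, [0, 0, -5], 0],
    [5, [0, 0, -3], 0],
    [5, [0, 0, 0], 6.5],
    [5, [0, 0, 0], 6.5],
  ],
)

```text
t: 11.75
tool_pos: [0.5169, 0.2699, 0.2451]
tool_rot: [-3.13, 0.262, -0.003]
contact_force: [-0.1, -0.5, -1.7]
opening: 0.0555
grip_force: 48.9
```

```bash
python3 go.py .504 -.226 .242 -9.3
```

```text
t 11.75 tcp [0.5169 0.2699 0.2451] q [ 0.354 -0.055  1.698 -0.     1.497  2.092] open 0.0555 F [-0.1 -0.5 -1.7] grip 48.9
tool z [ 0.002  0.001 -1.   ] x az -9.58
shift cm [ 6.98 49.11  0.28]
turn -0.27971812795087203
```

Call:
send_rows(
  rows=[
    [5, [0.4, 2.6, 0], 0],
    [5, [0.8, 5.6, 0], 0],
    [5, [0.8, 5.6, 0], 0],
    [5, [0.8, 5.6, 0], 0],
    [5, [0.8, 5.6, 0], 0],
    [5, [0.8, 5.6, 0], 0],
    [5, [0.8, 5.6, 0], 0],
    [5, [0.8, 5.6, 0], 0],
    [5, [0.8, 5.0, 0], 0],
    [5, [0, 2.3, 0], 0],
  ],
)

```text
t: 13.0
tool_pos: [0.5034, -0.2281, 0.2441]
tool_rot: [3.13, -0.261, 0.0]
contact_force: [0.4, 0.3, -2.3]
opening: 0.0555
grip_force: 49.0
```

Call:
send_rows(
  rows=[
    [5, [0, 0, 3], 0],
    [5, [0, 0, 5], 0],
    [5, [0, 0, 5], 0],
    [5, [0, 0, 3], 0],
    [5, [0, 0, 0], 0],
    [5, [0, 0, 0], 0],
  ],
)

```text
t: 13.75
tool_pos: [0.5052, -0.2262, 0.0855]
tool_rot: [3.13, -0.256, 0.004]
contact_force: [1.5, -0.9, -1.5]
opening: 0.0552
grip_force: 48.8
```

```bash
python3 go.py .504 -.226 .048 -9.3
```

```text
t 13.75 tcp [ 0.5052 -0.2262  0.0855] q [-0.555  0.018  1.903  0.     1.217  1.179] open 0.0552 F [ 1.5 -0.9 -1.5] grip 48.8
tool z [ 0.002 -0.002 -1.   ] x az -9.36
shift cm [-0.13 -0.01  3.75]
turn -0.06275499549101937
```

Call:
send_rows(
  rows=[
    [5, [0, 0, 1.5], 0],
    [5, [0, 0, 1], 0],
    [5, [0, 0, 0.6], 0],
    [5, [0, 0, 0.3], 0],
    [5, [0, 0, 0], 0],
    [5, [0, 0, 0], 0],
  ],
)

```text
t: 14.5
tool_pos: [0.5045, -0.2258, 0.0508]
tool_rot: [3.131, -0.256, 0.0]
contact_force: [-4.1, 1.4, 6.5]
opening: 0.0553
grip_force: 50.0
```

Call:
send_rows(
  rows=[
    [5, [0, 0, 0.2], 0],
    [5, [0, 0, 0.1], 0],
    [5, [0, 0, 0], 0],
  ],
)

```text
t: 14.88
tool_pos: [0.5045, -0.2258, 0.0508]
tool_rot: [-3.131, 0.256, 0.003]
contact_force: [-15.1, 7.4, 24.2]
opening: 0.0555
grip_force: 52.1
```

Call:
send_rows(
  rows=[
    [5, [0, 0, -0.3], 0],
    [6.2, [0, 0, 0], 0],
    [8.0, [0, 0, 0], 0],
    [8.0, [0, 0, 0], 0],
    [8.0, [0, 0, -2], 0],
    [8.0, [0, 0, -4], 0],
    [8.54, [0, 0, -4], 0],
    [8.54, [0, 0, 0], 0],
    [8.54, [0, 0, 0], 0],
    [8.54, [0, 0, 0], 0],
  ],
)

```text
t: 16.12
tool_pos: [0.5033, -0.2251, 0.148]
tool_rot: [-3.13, 0.256, 0.003]
contact_force: [-0.4, -0.2, 0.1]
opening: 0.0853
grip_force: 0.0
```

Call:
send_rows(
  rows=[
    [8.54, [0, 0, 0], 0],
    [8.54, [0, 0, 0], 0],
    [8.54, [0, 0, 0], 0],
    [8.54, [0, 0, 0], 0],
    [8.54, [0, 0, 0], 0],
    [8.54, [0, 0, 0], 0],
    [8.54, [0, 0, 0], 0],
    [8.54, [0, 0, 0], 0],
    [8.54, [0, 0, 0], 0],
    [8.54, [0, 0, 0], 0],
  ],
)

```text
t: 17.38
tool_pos: [0.5041, -0.2256, 0.1493]
tool_rot: [-3.131, 0.257, 0.0]
contact_force: [-0.1, 0.1, 0.2]
opening: 0.0855
grip_force: 0.0
```

```bash
python3 go.py .504 -.226 .051 -9.3;python3 - <<'E'
from station import ctrl
from h import *
d=ctrl.get_image("wrist"); cv2.imwrite("pics/w4.png",d["frame"][:,:,::-1])
E
```

```text
t 17.375 tcp [ 0.5041 -0.2256  0.1493] q [-0.556 -0.055  1.861  0.     1.336  1.179] open 0.0855 F [-0.1  0.1  0.2] grip 0.0
tool z [-0.  0. -1.] x az -9.37
shift cm [-0.    0.04  9.83]
turn -0.06815912811313751
```

View pics/w4.png

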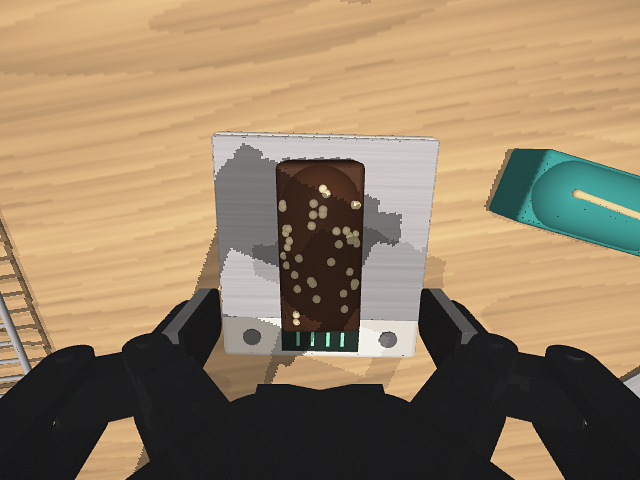

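The seeded loaf is standing centred on the platform, untouched. I'll wait a further 1.25 s, and meanwhile fit the arm's planar geometry to find where its limits tilt the tool forward.

Call:
send_rows(
  rows=[
    [8.54, [0, 0, 0], 0],
    [8.54, [0, 0, 0], 0],
    [8.54, [0, 0, 0], 0],
    [8.54, [0, 0, 0], 0],
    [8.54, [0, 0, 0], 0],
    [8.54, [0, 0, 0], 0],
    [8.54, [0, 0, 0], 0],
    [8.54, [0, 0, 0], 0],
  ],
)

```text
t: 18.42
tool_pos: [0.5041, -0.2256, 0.1493]
tool_rot: [-3.131, 0.256, -0.0]
contact_force: [0.4, -0.3, 0.9]
opening: 0.0853
grip_force: 0.0
```

Call:
send_rows(
  rows=[
    [8.54, [0, 0, 3], 0],
    [8.54, [0, 0, 4], 0],
    [8.54, [0, 0, 2], 0],
    [8.54, [0, 0, 0.8], 0],
    [5, [0, 0, 0], 0],
    [5, [0, 0, 0], 0],
    [5, [0, 0, 0], 0],
    [5, [0, 0, 0], 0],
    [5, [0, 0, 0], 0],
    [5, [0, 0, 0], 0],
  ],
  newtons=60,
)

```text
t: 19.68
tool_pos: [0.5053, -0.2263, 0.0531]
tool_rot: [3.13, -0.256, 0.004]
contact_force: [0.6, -0.7, 6.4]
opening: 0.0551
grip_force: 66.7
```

```bash
python3 go.py
python3 - <<'E'
import numpy as np
D=[(.053,1.614,.2374,-.5777,.2305),(-.109,1.825,.4994,-.2256,.1999),(-.135,1.763,.5039,-.2275,.2504),(.1,1.54,.5147,.3938,.2454),(.285,1.681,.515,.3972,.0446),(.14,1.594,.5171,.3984,.1873),(.004,1.783,.5145,.2705,.1604),(-.055,1.698,.5169,.2699,.2451),(.018,1.903,.5052,-.2262,.0855),(-.055,1.861,.5041,-.2256,.1493)]
A=[];b=[]
for q2,q3,x,y,z in D:
    r=np.sqrt(x*x+y*y-.074**2); s=q2+q3
    A.append([1,0,np.sin(q2),np.cos(q2),np.sin(s),np.cos(s)]);b.append(r)
    A.append([0,1,np.cos(q2),-np.sin(q2),np.cos(s),-np.sin(s)]);b.append(z)
p,res,_,_=np.linalg.lstsq(np.array(A),np.array(b),rcond=None); print(p.round(4),np.abs(A@p-b).max())
E
```

```text
t 19.675 tcp [ 0.5053 -0.2263  0.0531] q [-0.556  0.063  1.918  0.     1.158  1.179] open 0.0551 F [ 0.6 -0.7  6.4] grip 66.7
tool z [ 0.003 -0.002 -1.   ] x az -9.37
[-0.000e+00 -4.140e-02  4.271e-01 -3.000e-04  6.108e-01  9.630e-02] 0.00225941825873488
```

Call:
send_rows(
  rows=[
    [5, [0, 0, 0], 0],
    [5, [0, 0, -1], 0],
    [5, [0, 0, -2], 0],
    [5, [0, 0, -4], 0],
    [5, [0, 0, -5], -6],
    [5, [0, 0, -5], -10],
    [5, [0, 0, -5], -10],
    [5, [0, 0, -5], -10],
    [5, [0, 0, -3], -10],
    [5, [0, 0, 0], -10],
  ],
)

```text
t: 20.92
tool_pos: [0.5048, -0.226, 0.3568]
tool_rot: [2.876, 1.249, 0.007]
contact_force: [-0.2, 0.5, -3.0]
opening: 0.0553
grip_force: 65.9
```

Call:
send_rows(
  rows=[
    [5, [0, 0, 0], -10],
    [5, [0, 0, 0], -10],
    [5, [0, 0, 0], -10],
    [5, [0, 0, 0], -10],
    [5, [0, 0, 0], -7],
    [5, [0, 0, 0], 0],
  ],
)

```text
t: 21.68
tool_pos: [0.5038, -0.2254, 0.352]
tool_rot: [2.151, 2.289, 0.0]
contact_force: [-0.1, -0.9, -2.8]
opening: 0.0553
grip_force: 65.8
```

```bash
python3 go.py .66 .114 .36 93.5
```

```text
t 21.675 tcp [ 0.5038 -0.2254  0.352 ] q [-0.556 -0.165  1.624 -0.     1.682 -0.618] open 0.0553 F [-0.1 -0.9 -2.8] grip 65.8
tool z [ 0. -0. -1.] x az 93.55
shift cm [32.91 17.7  -0.8 ]
turn 0.053218323005239654
```

Call:
send_rows(
  rows=[
    [5, [2.4, 1.3, 0], 0],
    [5, [5.1, 2.7, 0], 0],
    [5, [5.1, 2.7, 0], 0],
    [5, [5.1, 2.7, 0], 0],
    [5, [5.1, 2.7, 0], 0],
    [5, [5.1, 2.7, 0], 0],
    [5, [5, 2.7, 0], 0],
    [5, [0, 5, 0], 0],
    [5, [0, 6, 0], 0],
    [5, [0, 6, 0], 0],
  ],
)

```text
t: 22.92
tool_pos: [0.8289, 0.1251, 0.352]
tool_rot: [2.152, 2.288, 0.001]
contact_force: [1.4, -1.0, -1.0]
opening: 0.0548
grip_force: 65.9
```

Call:
send_rows(
  rows=[
    [5, [0, 6, 0], 0],
    [5, [0, 5, 0], 0],
    [5, [0, 4, 0], 0],
    [5, [0, 4, 0], 0],
    [5, [0, 4, 0], 0],
    [5, [0, 0, 0], 0],
  ],
)

```text
t: 23.68
tool_pos: [0.9801, 0.129, 0.3306]
tool_rot: [2.125, 2.262, 0.07]
contact_force: [-0.9, -0.9, -2.1]
opening: 0.0551
grip_force: 68.5
```

```bash
python3 go.py .66 .114 .36 93.5
```

```text
t 23.675 tcp [0.9801 0.129  0.3306] q [ 0.055  1.08   0.055  0.004  1.948 -0.006] open 0.0551 F [-0.9 -0.9 -2.1] grip 68.5
tool z [ 0.058  0.007 -0.998] x az 93.59
shift cm [  0.52 -31.82  -4.81]
turn 0.09163747336799588
```

Pushing against the reach limit does tilt the tool forward, by 3.4° so far. I'll continue in that direction.

Call:
send_rows(
  rows=[
    [5, [0, 6, 0], 0],
    [5, [0, 6, 0], 0],
    [5, [0, 6, 0], 0],
    [5, [0, 6, 0], 0],
    [5, [0, 6, 0], 0],
  ],
)

```text
t: 24.3
tool_pos: [1.0478, 0.1205, 0.2898]
tool_rot: [2.038, 2.171, 0.272]
contact_force: [-0.5, 0.4, -2.2]
opening: 0.0553
grip_force: 68.5
```

```bash
python3 go.py
```

```text
t 24.3 tcp [1.0478 0.1205 0.2898] q [ 0.039  1.129  0.055  0.02   1.722 -0.019] open 0.0553 F [-0.5  0.4 -2.2] grip 68.5
tool z [ 0.232  0.028 -0.972] x az 93.71
```

Call:
send_rows(
  rows=[
    [5, [-4.5, 0, 0], 0],
    [5, [-4.2, 0, 0], 0],
    [5, [-0.2, 6, -0.8], 0],
    [5, [-0.2, 6, -0.8], 0],
    [5, [-0.2, 6, -0.8], 0],
    [5, [-0.2, 6, -0.8], 0],
  ],
)

```text
t: 25.05
tool_pos: [1.0861, 0.0357, 0.3196]
tool_rot: [1.957, 2.086, 0.409]
contact_force: [-1.1, 0.5, -2.3]
opening: 0.055
grip_force: 68.5
```

```bash
cat >> go.py <<'E'
from math import *
zc=np.array([cos(radians(50))*cos(radians(183.5)),cos(radians(50))*sin(radians(183.5)),sin(radians(50))])
print("tilt",round(degrees(acos(-M[2,2])),2),"z az",round(degrees(atan2(M[1,2],M[0,2])),2),"x_z deg",round(degrees(M[2,0]),2),"axis err",round(degrees(acos(-M[:,2]@zc)),2))
E
python3 go.py
```

```text
t 25.05 tcp [1.0861 0.0357 0.3196] q [-0.048  1.111  0.055  0.05   1.599 -0.101] open 0.055 F [-1.1  0.5 -2.3] grip 68.5
tool z [ 0.369  0.032 -0.929] x az 93.73
tilt 21.74 z az 5.01 x_z deg 0.51 axis err 18.27
```

Call:
send_rows(
  rows=[
    [5, [-0.5, 6, -0.5], 0],
    [5, [-0.5, 6, -0.5], 0],
    [5, [-0.5, 6, -0.5], 0],
    [5, [-0.5, 6, -0.5], 0],
    [5, [-0.5, 6, -0.5], 0],
    [5, [-0.5, 6, -0.5], 0],
  ],
)

```text
t: 25.8
tool_pos: [1.1183, 0.0173, 0.4028]
tool_rot: [1.834, 1.945, 0.595]
contact_force: [-0.5, -0.4, -2.9]
opening: 0.0547
grip_force: 68.5
```

```bash
python3 go.py
```

```text
t 25.8 tcp [1.1183 0.0173 0.4028] q [-0.069  1.054  0.055  0.073  1.443 -0.115] open 0.0547 F [-0.5 -0.4 -2.9] grip 68.5
tool z [ 0.558  0.034 -0.829] x az 93.39
tilt 33.99 z az 3.46 x_z deg 0.05 axis err 6.01
```

Call:
send_rows(
  rows=[
    [5, [4, 0, 0], 0],
    [5, [0, 6, -0.5], 0],
    [5, [0, 6, -0.5], 0],
    [5, [0, 3, -0.3], 0],
    [5, [0, 0, 0], 0],
  ],
)

```text
t: 26.42
tool_pos: [1.1204, 0.0573, 0.4533]
tool_rot: [1.783, 1.888, 0.666]
contact_force: [0.3, 0.3, -2.3]
opening: 0.0553
grip_force: 68.6
```

```bash
python3 go.py
```

```text
t 26.425 tcp [1.1204 0.0573 0.4533] q [-0.029  1.016  0.055  0.055  1.394 -0.077] open 0.0553 F [ 0.3  0.3 -2.3] grip 68.6
tool z [ 0.626  0.036 -0.779] x az 93.31
tilt 38.86 z az 3.33 x_z deg 0.02 axis err 1.14
```

Call:
send_rows(
  rows=[
    [5, [0, 3.5, -0.3], 0],
    [5, [0, 0, 0], 0],
  ],
)

```text
t: 26.68
tool_pos: [1.1207, 0.0585, 0.4649]
tool_rot: [1.77, 1.877, 0.683]
contact_force: [-1.8, 0.9, -2.0]
opening: 0.0552
grip_force: 68.5
```

```bash
python3 go.py .62 .06 .42
```

```text
t 26.675 tcp [1.1207 0.0585 0.4649] q [-0.028  1.007  0.055  0.057  1.384 -0.077] open 0.0552 F [-1.8  0.9 -2. ] grip 68.5
tool z [ 0.641  0.038 -0.766] x az 93.35
shift cm [  3.08 -41.19 -28.65]
tilt 39.96 z az 3.38 x_z deg 0.02 axis err 0.09
```

Call:
send_rows(
  rows=[
    [5, [0.2, -2.3, -1.6], 0],
    [5, [0.3, -4.6, -3.2], 0],
    [5, [0.4, -4.6, -3.2], 0],
    [5, [0.4, -4.6, -3.2], 0],
    [5, [0.4, -4.6, -3.2], 0],
    [5, [0.4, -4.6, -3.2], 0],
    [5, [0.4, -4.6, -3.2], 0],
    [5, [0.4, -4.6, -3.2], 0],
    [5, [0.2, -4.6, -3.2], 0],
    [5, [0, -2.3, -1.6], 0],
  ],
)

```text
t: 27.92
tool_pos: [0.6279, 0.0604, 0.4228]
tool_rot: [1.769, 1.877, 0.683]
contact_force: [-0.4, -0.4, -2.7]
opening: 0.0552
grip_force: 68.5
```

Call:
send_rows(
  rows=[
    [5, [0, 0, 0], 0],
    [5, [0, 0, 0], 0],
    [5, [0, 0, 0], 0],
  ],
)

```text
t: 28.3
tool_pos: [0.6308, 0.0602, 0.4216]
tool_rot: [1.772, 1.879, 0.681]
contact_force: [0.1, 0.6, -1.4]
opening: 0.0554
grip_force: 68.5
```

```bash
python3 go.py .636 .0606 .28
python3 - <<'E'
from station import ctrl
from h import *
for n in ("top","scene"):
    d=ctrl.get_image(n); cv2.imwrite(f"pics/{n}5.png",d["frame"][:,:,::-1]); np.savez(f"pics/{n}5.npz",**d)
E
```

```text
t 28.3 tcp [0.6308 0.0602 0.4216] q [-0.055 -0.407  1.811  0.084  1.047 -0.129] open 0.0554 F [ 0.1  0.6 -1.4] grip 68.5
tool z [ 0.639  0.038 -0.768] x az 93.37
shift cm [ 0.   -8.66 11.21]
tilt 39.82 z az 3.41 x_z deg 0.03 axis err 0.19
```

View pics/scene5.png

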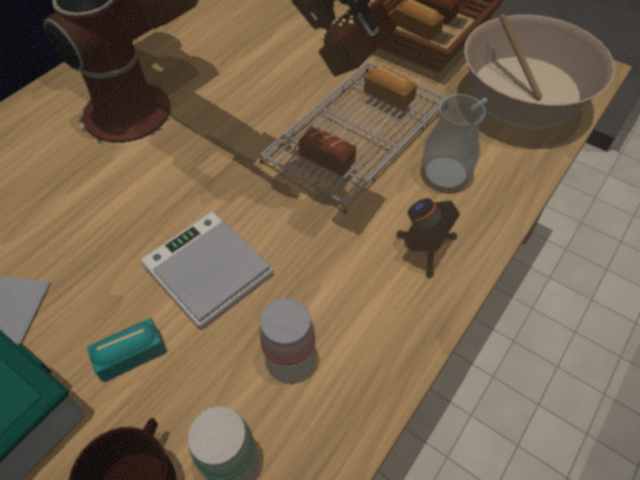

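The scene view shows the loaf held tilted at (345,40), base toward the camera. The scale is empty, the plain and rye loaves are on the rack, and jar and jug are undisturbed. I'll move to the show pose.

Call:
send_rows(
  rows=[
    [5, [0, -1.7, 2.2], 0],
    [5, [0, -2.6, 3.4], 0],
    [5, [0, -2.6, 3.4], 0],
    [5, [0, -1.2, 1.6], 0],
    [5, [0, -0.5, 0.6], 0],
    [5, [0, 0, 0], 0],
    [5, [0, 0, 0], 0],
  ],
)

```text
t: 29.28
tool_pos: [0.6367, 0.0606, 0.2832]
tool_rot: [1.769, 1.876, 0.684]
contact_force: [-0.2, 0.2, -1.9]
opening: 0.0551
grip_force: 68.5
```

```bash
python3 go.py .6358 .0606 .2801
python3 - <<'E'
from station import ctrl
from h import *
o=ctrl.get_obs()
from scipy.spatial.transform import Rotation as R
M=R.from_rotvec(o["tool_rot"]).as_matrix()
for n in ("top","scene"):
    d=ctrl.get_image(n); np.savez(f"pics/{n}6.npz",**d); cv2.imwrite(f"pics/{n}6.png",d["frame"][:,:,::-1])
    W=cloud(d); P=W.reshape(-1,3); L=(P-o["tool_pos"])@M   # tool coords
    m=(abs(L[:,0])<.075)&(abs(L[:,1])<.045)&(L[:,2]>-.06)&(L[:,2]<.04)&(d["range_z"].ravel()>0); Q=L[m]*1000
    print(n,m.sum(),"x",np.percentile(Q[:,0],[1,99]).round(1),"y",np.percentile(Q[:,1],[1,99]).round(1),"z",np.percentile(Q[:,2],[1,90,99]).round(1))
    b=Q[(Q[:,2]>8)&(abs(Q[:,0])<45)&(abs(Q[:,1])<22)]
    if len(b)>50:
        c=np.c_[b[:,:2],np.ones(len(b))]; print("base plane slopes deg, offset",np.linalg.lstsq(c,b[:,2],rcond=None)[0]*[57.3,57.3,1],len(b))
E
```

```text
t 29.275 tcp [0.6367 0.0606 0.2832] q [-0.053 -0.352  1.998  0.1    0.803 -0.156] open 0.0551 F [-0.2  0.2 -1.9] grip 68.5
tool z [ 0.642  0.038 -0.765] x az 93.37
shift cm [ 0.01 -0.27  0.18]
tilt 40.05 z az 3.38 x_z deg 0.01 axis err 0.09
top 2885 x [-60.   55.9] y [-25.4  38.8] z [-53.1  -1.4  12.8]
scene 2868 x [-63.2  51.9] y [-37.1  39.8] z [-57.8   7.1  14. ]
```

View pics/scene6.png

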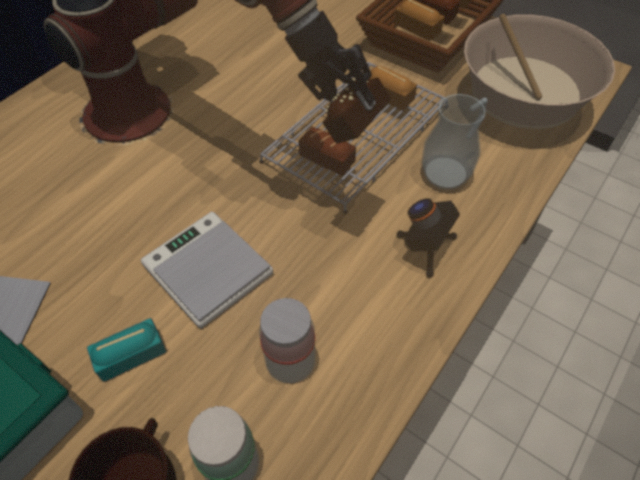

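Call:
send_rows(
  rows=[
    [5, [0.2, -0.2, 0.15], 0],
    [5, [0, 0, 0], 0],
    [5, [0, 0, 0], 0],
    [5, [0, 0, 0], 0],
    [5, [0, 0, 0], 0],
  ],
)

```text
t: 30.0
tool_pos: [0.635, 0.0625, 0.2779]
tool_rot: [1.771, 1.878, 0.681]
contact_force: [-0.4, -0.4, -2.6]
opening: 0.055
grip_force: 68.5
```

```bash
python3 go.py .6358 .0626 .2801
```

```text
t 30.0 tcp [0.635  0.0625 0.2779] q [-0.049 -0.351  2.005  0.097  0.798 -0.15 ] open 0.055 F [-0.4 -0.4 -2.6] grip 68.5
tool z [ 0.639  0.038 -0.768] x az 93.37
shift cm [ 0.    0.2  -0.12]
tilt 39.83 z az 3.4 x_z deg 0.03 axis err 0.18
```

Both readings are within 2 mm and 0.2° of the target, and the loaf is steady, so I'm handing in.

```bash
python3 -c "
from station import ctrl
print(ctrl.finish_job())"
```

```text
the job is handed in; nothing more can be done
None
```

I handed the job in at 30 s of the 64 s: the plain loaf is on the rack, the seeded loaf stood on the scale untouched for over two seconds, and it is now held base-to-lens about 20 cm out, within about 2 mm and 0.2° of my target. One doubt is that joint 3 read 0.055 rad, just under its listed 0.06 limit, while I pushed against the reach limit to get the tilt.

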